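# Open the extraction gate behind the upstand with the gate hook

## Robot

A 7-joint arm with a two-finger parallel gripper is mounted at the origin on the work surface. World frame = base frame: x ahead of the robot, y to its left, z up, the work surface at z = 0. Lengths are in m, angles in rad, forces in N, time in s.
With the tool pointing down it reaches from about 0.4 to 0.85 m from the base axis. Payload 4.4 kg.
Tool frame: the origin (TCP) lies at the very end of the fingers, on their centre line; the grasp point (between the pads) lies 19 mm behind it (tcp_to_grasp is the distance from the TCP to the grasp point, in m); z points along the fingers, y is the line along which they close (so a half turn about z gives the same grasp; the last joint's range is limited). The gripper opens to 94 mm and grips with 3 to 60 N. Pads are 16 mm wide; open, the fingers measure 119 mm over their backs; the gripper's body (75 mm by 177 mm) begins 78 mm behind the grasp point.
Start: joints at [1.085, 0.628, 0.038, 1.517, -0.027, 0.996, -0.02], TCP at [0.265, -0.594, 0.205] pointing down, gripper open.
Joint ranges: [-3.06, 3.06], [-0.37, 2.12], [-1.25, 1.32], [0.18, 2.47], [-1.1, 4.24], [0.23, 1.98], [-2.94, 2.94]. Speed limits (rad/s): [2.57, 2.57, 3.14, 3.14, 3.14, 3.14, 3.14].

## Interface

Orientations are given as a rotation vector (axis times angle).
In Python, from bench import read_state, grab_frame, camera_info, sign_off, search_frame, place_of, tcp_to_grasp gives the robot as it stands. The module is installed in compiled form; this text tells all that it offers.
- The arm moves only by the tool play_rows, never from a script. Its argument "steps" is a list that holds one entry, the list of rows, each a list of 5 numbers: the opening, from 0 (shut) to 1 (fully open), then the shift along the tool's x, y, z in m, then the turn about the tool's z in rad. A call has exactly 8 rows; each row is the pose to reach, as a shift and turn from the pose commanded when the call began, along the tool's axes at that moment; what a row does not reach only later rows make up. A row lasts 1/12 s, in which the tool goes at most 41.7 mm and 7.16 degrees, less where a joint would pass 70% of its speed; a pose out of reach is approached as far as the arm can. A call with a gripper value outside its range is refused whole. The fingers move at their own pace and stop on an object; "newtons" is the grip in N (left out, the last holds). Time passes only in rows, so rows that repeat a pose let the fingers close, or fill a call up. It gives the time, the measured TCP pose, the force, the opening and the grip force at its end, in the units of the state.
- read_state(): the state, without advancing time (a new reading comes with each control period).
- grab_frame(name): name is "scene" or "top" or "wrist"; returns (picture, depth): 420x560x3 uint8, blue, green, red; 420x560 float32, m along the optical axis (not along the pixel's ray), 0 where there is no reading.
- camera_info(name): a dict with "intrinsics" (3x3 intrinsics, pixels), "rvec" (rotation vector, rad) and "tvec" (3), from world to camera coordinates, as OpenCV has them. Camera axes: x right, y down, z forward; pixel columns grow to the right and rows downward; lengths in m; the calibration is good to about 2 mm. A picture is of the moment at which its call begins: read the wrist's pose just before it. camera_info takes no time and is no camera call; for the wrist camera it gives the pose at the moment of the call.
- sign_off(): hands the job in; it is judged then, once.
Trained networks look in the newest picture that a camera, given by its name, has taken for a name from the list of things; names that differ only in an ending like _2 or _b are one class to them, and where a whole thing is asked for, a point or a joint stands for the part that bears it (a point fixed in the world has none). Each returns a list of dicts, best first, with "p" (0 to 1); they miss things now and then, are a little off and sometimes report something else, mostly with a low value. They report only what shows in the picture. A call takes as long as a camera call.
- search_frame(camera, label): "extent" ([left, top, right, bottom] in pixels, round what is visible of it).
- place_of(camera, label): "pixel" ([row, column] in pixels: a listed point, or the origin of a listed thing).
The state is a dict: "t": time; "joint_pos": joint angles; "joint_velocities": joint speeds; "effort": joint torques, N m; "tcp_pos": TCP position; "orientation": TCP orientation; "contact_force": force on the tool from outside, world axes, zero at the start; "torque": the same for the moment, N m; "finger_gap": opening from 0.0 (shut) to 1.0 (fully open); "finger_force": force on a finger pad.
Only numpy, scipy, OpenCV 4.12 (cv2) and the standard library are available. Lean on these libraries where they do the work, as an engineer would, in place of code of your own. Each camera call takes 0.05 s, during which the arm holds its last target. There are 200 camera calls.

## Task

Take the hook from its rest, reach over the green upstand and draw out the slide of the extraction gate that has no wing screw, slowly and gently, with no more than about a kilo of pull, until you feel it come up firmly on its stop, and hold it there a moment; then hang the hook back in its rest. Work the slide with the hook only, keep the hook off the upstand, and leave the other gate and the things on the bench alone.

Things in the scene. Friction and masses are not known exactly. Their poses are not given: they have to be found in the camera images.
- hook_grip (a point): gate hook, 0.2 kg: 8 mm steel rod bent to an L in a wooden handle (x -85 to +40 mm, 18 wide, 24 high). Point on the handle's axis, where to hold it; x along the shank to the bend, z up. The leg's axis is at x = +105 mm; it hangs straight down to its round end at z = -100 mm. Gripped here with 60 N it stays put in the fingers under 12 N at the leg's end, which then gives about 1 mm per 3 N.
- rest_seat (a point): where hook_grip lies (within 3 mm), same axes, when the hook hangs in its rest; 135 mm above the bench. The rest: fixed grey steel stand, two notched plates 6 x 60 mm: at x = -60 mm (21 mm wide notch under the handle) and x = +70 mm (13 mm notch under the rod), cheeks opening like a V over each; base 190 x 75 mm. Free under the handle; the leg hangs beyond the front plate.
- upstand_top (a point): middle of the top edge of the green sheet-steel upstand, on its front face: 500 mm long along y, 140 mm high, 3 mm thick, a 14 mm lip folded back (+x) on top; fixed. x points to the back, z up. Pipe and gates stand behind it, pipe axis at x = +215 mm, 80 mm above the bench; nothing there is higher than 160 mm above the bench.
- gate_flange (a point): gate to open (no wing screw). Its upright 3 mm slide plate sticks out of the 132 mm high housing towards the upstand; the plate's front end is folded to +y: a flange 26 long, 76 high, 3 mm thick. Point on the flange's back face (to the housing), half-way along, at its top edge, 118 mm above the bench. +x to the housing (39 mm free when shut; the hook's leg goes in here), z up; opens along -x.
- gate (a joint): how far that slide is drawn out, m: 0 shut; starts at 0 to 0.012. It drags with 1 to 3 N and stays where it is left. It ends on a hard stop pin inside the housing, unseen and set differently every time, between 0.046 and 0.070. At the stop a steady pull of 6 to 10 N is right.
- gate2_flange (a point): the same point on the other gate, alike but with a 45 mm wing screw standing on top of its housing; to be left alone. The two may stand either way round, 200 mm apart along the pipe.
- stud_mid (a point): bystander: M12 threaded rod 180 mm long with two nuts, lying on the bench; its centre, x along it
- square_mid (a point): bystander: engineer's square, stock 75 x 16 x 16 mm (y along it), blade 100 mm along x; centre of the stock
- phone_mid (a point): bystander: phone in a black case 150 (x) x 74 x 10 mm lying on the bench; its centre

How it is judged:
By the outcome, as a careful person would: the job done as asked, in the order asked, and still so for the second after the job is handed in, with the robot touching nothing.
It also fails if it takes over 58 s, if anything falls off the work surface, if the arm or the gripper's body presses on something with over 40 N, if the wrist force passes 120 N, or if a joint passes its speed limit or range.

## Working session

There is one attempt and no reset: what is moved stays moved. The work goes in short steps, Python scripts to look and compute and a tool call to move; the robot and the scene stay as the last step left them, time stands still between calls to the robot, and variables do not carry over. Pictures are saved under pics/ and viewed, at most 10 in all, crops included, and the job is handed in when it is done.

Besides the shell and the picture viewer there is one more tool, called after "Call:" by a JSON object that holds its "api" and its "payload", one argument or row to a line. play_rows: Moves the arm, as the interface text tells. Its arguments: {"type":"object","properties":{"steps":{"type":"array"},"newtons":{"type":"number"}},"required":["steps"]}

```bash
mkdir -p pics
cat > h.py <<'E'
import numpy as np, cv2
from bench import *
def cam(n):
    c=camera_info(n); K=np.array(c["intrinsics"],float).reshape(3,3); R=cv2.Rodrigues(np.array(c["rvec"],float))[0]; return K,R,np.array(c["tvec"],float).ravel()
def proj(n,p,c=None):
    K,R,t=c or cam(n); q=K@(R@np.array(p)+t); return q[:2]/q[2]
def ray(c,rc):
    K,R,t=c; d=R.T@np.linalg.inv(K)@np.array([rc[1],rc[0],1.]); return -R.T@t,d
def atz(c,rc,z):
    o,d=ray(c,rc); return o+d*(z-o[2])/d[2]
def dep(c,rc,D):
    r,k=int(round(rc[0])),int(round(rc[1])); w=D[max(r-1,0):r+2,max(k-1,0):k+2]; w=w[w>0]
    o,d=ray(c,rc); return o+d*np.median(w) if len(w) else None
def tri(obs):
    A=0;b=0
    for c,rc in obs:
        o,d=ray(c,rc); d=d/np.linalg.norm(d); P=np.eye(3)-np.outer(d,d); A=A+P; b=b+P@o
    return np.linalg.solve(A,b)
E
cat > a.py <<'E'
from h import *
np.set_printoptions(precision=4,suppress=True)
s=read_state(); print(s["t"],s["tcp_pos"],s["orientation"],tcp_to_grasp)
obs={}
for n in ["scene","top"]:
    c=cam(n); im,D=grab_frame(n); cv2.imwrite(f"pics/{n}0.png",im); np.save(f"pics/{n}0.npy",D)
    for l in ["hook_grip","rest_seat","upstand_top","gate_flange","gate2_flange","stud_mid","square_mid","phone_mid"]:
        for r in place_of(n,l)[:2]:
            print(n,l,round(r["p"],2),np.round(r["pixel"],1),dep(c,r["pixel"],D))
            obs.setdefault(l,{}).setdefault(n,(c,r["pixel"]))
for l,o in obs.items():
    if len(o)==2: print(l,"tri",tri(list(o.values())))
E
python3 a.py
```

```text
0.0 [ 0.2647 -0.5929  0.2046] [-3.0709 -0.6542  0.0006] 0.0188
scene hook_grip 0.62 [136. 205.] [ 0.428  -0.3459  0.1458]
scene rest_seat 0.98 [138.9 205.3] [ 0.4316 -0.3419  0.1394]
scene upstand_top 0.61 [204.2 258.7] [ 0.4311 -0.142  -0.0008]
scene gate2_flange 0.68 [228.1 198.1] [ 0.6717 -0.1204  0.116 ]
scene square_mid 0.62 [265.6 428.5] [0.3398 0.3369 0.0167]
scene square_mid 0.33 [137.4 205.6] [ 0.4296 -0.3421  0.1435]
scene phone_mid 0.74 [216.2 287.9] [ 0.4239 -0.04    0.0107]
top hook_grip 0.72 [255.9 433.1] [ 0.4159 -0.3478  0.1475]
top upstand_top 0.59 [202.6 295.8] [ 0.5404 -0.055   0.0686]
top gate_flange 0.5 [148.8 237.8] [0.6882 0.0927 0.002 ]
top gate2_flange 0.63 [140.9 326.1] [ 0.7106 -0.1337 -0.0002]
top stud_mid 0.89 [263.8 181.5] [0.3943 0.2271 0.0007]
top square_mid 0.63 [285.4 138.9] [0.3408 0.3282 0.0091]
top phone_mid 0.82 [254.2 281. ] [ 0.42   -0.0204  0.0099]
hook_grip tri [ 0.418  -0.3539  0.1361]
upstand_top tri [ 0.5312 -0.0531  0.1311]
gate2_flange tri [ 0.6746 -0.1206  0.1191]
square_mid tri [0.3386 0.3323 0.0114]
phone_mid tri [ 0.4251 -0.0279  0.0191]
```

View pics/scene0.png

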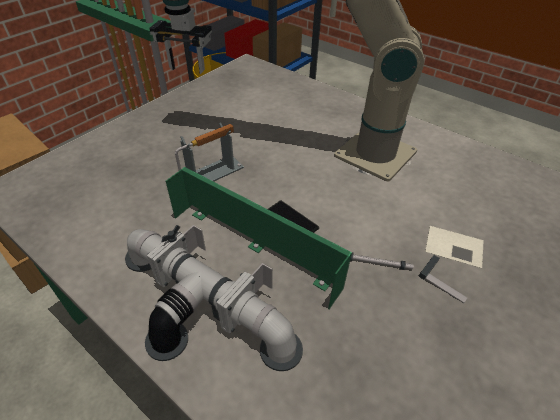

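View pics/top0.png

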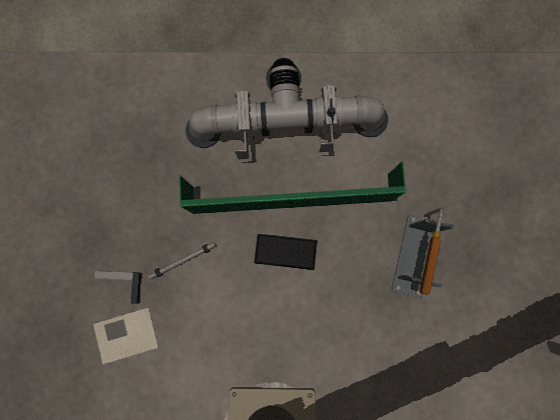

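The target gate is the one at +y: the wing screw shows at scene (row 233, col 170) and top (110, 331), and the free gate's slide at top (~150, 245) and scene (~270, 265). The hook lies in its rest at top (255, 433), bend at about (210, 438). Next I take point clouds and close crops.

```bash
cat > b.py <<'E'
from h import *
np.set_printoptions(precision=4,suppress=True)
def cloud(n):
    c=cam(n);D=np.load(f"pics/{n}0.npy");v,u=np.nonzero(D>0);z=D[v,u]
    K,R,t=c; P=(np.linalg.inv(K)@np.stack([u,v,np.ones_like(u)]))*z; return ((P.T-t)@R), v,u
for n in ["scene","top"]:
    P,v,u=cloud(n)
    def sel(x0,x1,y0,y1,z0,z1): return P[(P[:,0]>x0)&(P[:,0]<x1)&(P[:,1]>y0)&(P[:,1]<y1)&(P[:,2]>z0)&(P[:,2]<z1)]
    g=sel(.6,.72,.02,.16,.03,.125); print(n,"gate",len(g)); 
    print(g[np.argsort(g[:,0])][::max(1,len(g)//30)])
    h=sel(.3,.6,-.45,-.28,.125,.16); print("handle",len(h)); m=h.mean(0); print(m,np.linalg.svd(h-m,full_matrices=False)[2][0],h.min(0),h.max(0))
    q=sel(.45,.62,-.28,.22,.128,.146); print("up",len(q),q.mean(0)); 
    if len(q)>3:
        for y in np.arange(-.28,.22,.1):
            w=q[(q[:,1]>y)&(q[:,1]<y+.1)]
            if len(w): print(y,len(w),w.min(0),w.max(0),w.mean(0))
a=cv2.imread("pics/scene0.png")[230:330,200:330]; b=cv2.imread("pics/top0.png")[80:180,190:320]
cv2.imwrite("pics/crop1.png",np.hstack([cv2.resize(i,None,fx=3,fy=4,interpolation=2) if 0 else cv2.resize(i,(400,308),interpolation=2) for i in (a,b)]))
E
python3 b.py
```

```text
scene gate 512
[[0.6511 0.089  0.0657]
 [0.6524 0.0902 0.0483]
 [0.6534 0.0821 0.0459]
 [0.6539 0.0884 0.0799]
 [0.6541 0.0798 0.0605]
 [0.6543 0.0887 0.1142]
 [0.6545 0.072  0.118 ]
 [0.6549 0.0686 0.0628]
 [0.655  0.0807 0.0931]
 [0.6552 0.0777 0.0557]
 [0.6554 0.0662 0.0729]
 [0.6558 0.0726 0.079 ]
 [0.6565 0.0708 0.1191]
 [0.6583 0.0653 0.0476]
 [0.6613 0.0648 0.0466]
 [0.6645 0.0658 0.0975]
 [0.6663 0.0676 0.1084]
 [0.6695 0.0662 0.0612]
 [0.6724 0.0668 0.0995]
 [0.6752 0.0665 0.1059]
 [0.678  0.0658 0.0971]
 [0.6804 0.0667 0.0623]
 [0.6834 0.0674 0.0895]
 [0.6865 0.0685 0.0471]
 [0.7015 0.0801 0.0841]
 [0.7077 0.0812 0.1149]
 [0.7117 0.0815 0.1049]
 [0.7143 0.1461 0.1014]
 [0.7162 0.1503 0.1005]
 [0.7178 0.0924 0.1039]
 [0.7198 0.0811 0.1213]]
handle 614
[ 0.4417 -0.337   0.1392] [ 0.9975  0.0662 -0.0258] [ 0.3356 -0.3954  0.125 ] [ 0.5994 -0.2803  0.1569]
up 1064 [0.5449 0.0013 0.1395]
-0.28 161 [ 0.547  -0.2788  0.1359] [ 0.5682 -0.1801  0.1437] [ 0.5586 -0.2288  0.1398]
-0.18000000000000002 179 [ 0.5413 -0.1795  0.1356] [ 0.5621 -0.0802  0.1426] [ 0.5518 -0.128   0.1399]
-0.
[... 939 characters left out ...]
0.1333 0.1052]
 [0.7184 0.1527 0.102 ]
 [0.7192 0.0238 0.0939]
 [0.7198 0.0911 0.106 ]]
handle 1023
[ 0.4321 -0.3419  0.1422] [-0.9985 -0.0475  0.0287] [ 0.3351 -0.3956  0.1251] [ 0.5991 -0.28    0.1583]
up 1589 [ 0.5451 -0.0295  0.1389]
-0.28 314 [ 0.5481 -0.2791  0.1297] [ 0.5691 -0.1815  0.1459] [ 0.5578 -0.2301  0.1392]
-0.18000000000000002 322 [ 0.5412 -0.18    0.1281] [ 0.562  -0.0801  0.1452] [ 0.5508 -0.13    0.1392]
-0.08000000000000002 315 [ 0.5341 -0.0782  0.128 ] [0.5544 0.0192 0.1443] [ 0.5438 -0.0299  0.1389]
0.020000000000000018 317 [0.5271 0.0212 0.1281] [0.547  0.1199 0.1447] [0.5368 0.07   0.1387]
0.12 321 [0.5209 0.1201 0.1285] [0.5911 0.2076 0.1438] [0.5363 0.1696 0.1385]
```

View pics/crop1.png

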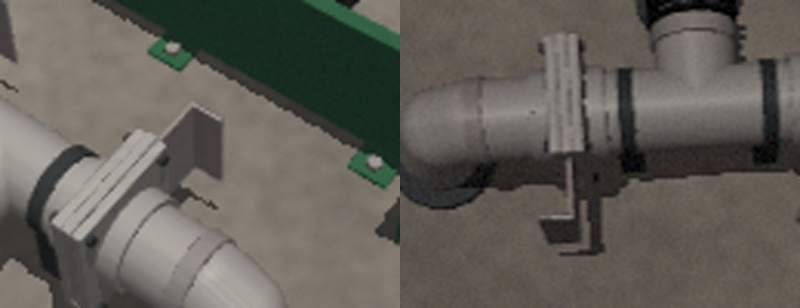

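The crop shows the free slide plate running towards the upstand, with its flange folded to +y (top crop at about (228, 558), scene crop at about (140, 205)). Flange is about y 0.064–0.091, back face x ≈ 0.654. Next I refine the hook axis by colour and compute the first move.

```bash
cat > c.py <<'E'
from h import *
np.set_printoptions(precision=4,suppress=True)
def handle(n,im,D,c):
    hsv=cv2.cvtColor(im,cv2.COLOR_BGR2HSV); m=(hsv[...,0]<18)&(hsv[...,1]>150)&(hsv[...,2]>60)&(D>0)
    v,u=np.nonzero(m); K,R,t=c; P=((np.linalg.inv(K)@np.stack([u,v,np.ones_like(u)]))*D[v,u]).T; P=(P-t)@R
    P=P[(P[:,2]>.1)&(P[:,2]<.3)&(abs(P[:,1])<.6)&(P[:,0]<.7)]; md=np.median(P,0); P=P[np.linalg.norm(P-md,axis=1)<.12]
    mu=P.mean(0); d=np.linalg.svd(P-mu,full_matrices=False)[2][0]; d*=np.sign(d[0]); s=(P-mu)@d
    print(n,len(P),"mean",mu,"dir",d,"yaw",np.degrees(np.arctan2(d[1],d[0])),"ends",mu+d*s.min(),mu+d*s.max(),"ztop",np.percentile(P[:,2],95)); return P
if __name__=="__main__":
    for n in ["scene","top"]:
        handle(n,cv2.imread(f"pics/{n}0.png"),np.load(f"pics/{n}0.npy"),cam(n))
    s=read_state(); print(cv2.Rodrigues(np.array(s["orientation"]))[0])
    K,R,t=cam("wrist"); print("wrist cam at",-R.T@t,"fwd",R[2])
E
python3 c.py
```

```text
scene 2196 mean [-0.936   0.0373  0.1794] dir [0.0012 0.9975 0.0713] yaw 89.93301224862049 ends [-0.9362 -0.0871  0.1705] [-0.9359  0.1506  0.1875] ztop 0.24937982919163132
top 451 mean [ 0.3961 -0.3422  0.1464] dir [ 0.9727 -0.2321 -0.0005] yaw -13.420246733755183 ends [ 0.3365 -0.328   0.1464] [ 0.4564 -0.3566  0.1463] ztop 0.1496043124440174
[[ 0.9132  0.4075  0.    ]
 [ 0.4075 -0.9132 -0.    ]
 [ 0.      0.     -1.    ]]
wrist cam at [ 0.3388 -0.56    0.384 ] fwd [-0.2556 -0.1133 -0.9601]
```

Call:
{"api": "play_rows", "payload": {
  "steps": [
    [[1,0.034,-0.023,-0.02,0.08],[1,0.068,-0.046,-0.04,0.17],[1,0.102,-0.069,-0.05,0.26],[1,0.136,-0.092,-0.05,0.35],[1,0.17,-0.115,-0.05,0.44],[1,0.204,-0.138,-0.05,0.53],[1,0.2396,-0.162,-0.05,0.62],[1,0.2396,-0.162,-0.05,0.654]]
  ],
  "newtons": 60
}}

```text
t: 1.57
tcp_pos: [0.423, -0.3399, 0.2555]
orientation: [-3.116, 0.356, -0.003]
contact_force: [0.3, 1.0, -0.9]
finger_gap: 1.001
finger_force: 0.0
```

```bash
cat > d.py <<'E'
from c import *
import sys
s=read_state(); print(s["t"],s["tcp_pos"],s["contact_force"],s["finger_gap"],s["joint_pos"]); Rt=cv2.Rodrigues(np.array(s["orientation"]))[0]; print(Rt)
c=cam("wrist"); im,D=grab_frame("wrist"); cv2.imwrite(f"pics/{sys.argv[1]}.png",im); np.save(f"pics/{sys.argv[1]}.npy",D)
for l in sys.argv[2:]:
    for r in place_of("wrist",l)[:2]: print(l,round(r["p"],2),np.round(r["pixel"]),dep(c,r["pixel"],D), atz(c,r["pixel"],.137))
try: handle("wrist",im,D,c)
except Exception as e: print(e)
E
python3 d.py w1 hook_grip rest_seat
```

```text
1.5667 [ 0.423  -0.3399  0.2555] [ 0.2617  0.9627 -0.8722] 1.0006241124464195 [ 0.4986  0.423   0.1889  1.7573 -0.1001  0.9711 -1.0704]
[[ 0.9742 -0.2255  0.0028]
 [-0.2255 -0.9742  0.0047]
 [ 0.0016 -0.0052 -1.    ]]
hook_grip 0.65 [204. 289.] [ 0.4236 -0.3486  0.1463] [ 0.4211 -0.3483  0.137 ]
rest_seat 0.87 [202. 286.] [ 0.4264 -0.3466  0.1456] [ 0.4242 -0.3463  0.137 ]
wrist 1803 mean [ 0.4014 -0.3434  0.1459] dir [ 0.9716 -0.2364 -0.0074] yaw -13.674945661547442 ends [ 0.3381 -0.328   0.1464] [ 0.4682 -0.3597  0.1454] ztop 0.14724042940068832
```

View pics/w1.png

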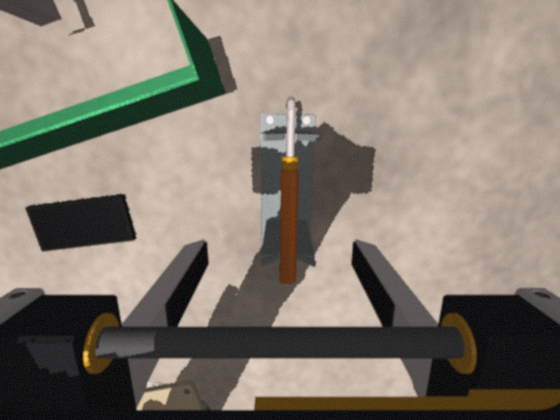

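The wrist picture shows the handle centred at col 289 (rear end row 280, ferrule row 160), standing free in the rest. I'll descend part-way and check the settled pose.

Call:
{"api": "play_rows", "payload": {
  "steps": [
    [[1,0.0036,0,0.012,0.005],[1,0.0036,0,0.025,0.005],[1,0.0036,0,0.04,0.005],[1,0.0036,0,0.055,0.005],[1,0.0036,0,0.065,0.005],[1,0.0036,0,0.07,0.005],[1,0.0036,0,0.07,0.005],[1,0.0036,0,0.07,0.005]]
  ]
}}

```text
t: 2.38
tcp_pos: [0.4209, -0.3498, 0.1857]
orientation: [3.118, -0.377, 0.0]
contact_force: [0.2, 0.2, 0.5]
finger_gap: 0.999
finger_force: 0.0
```

```bash
python3 d.py w2 hook_grip
```

```text
2.3833 [ 0.4209 -0.3498  0.1857] [0.1959 0.2113 0.5225] 0.9993907222809572 [ 0.5214  0.5107  0.1791  1.8331 -0.1203  0.808  -1.0498]
[[ 0.9712 -0.2381  0.0001]
 [-0.2381 -0.9712 -0.0005]
 [ 0.0002  0.0005 -1.    ]]
hook_grip 0.94 [229. 280.] [ 0.4218 -0.3499  0.146 ] [ 0.4186 -0.3491  0.137 ]
wrist 2924 mean [ 0.4025 -0.3438  0.1458] dir [ 0.9716 -0.2366 -0.0067] yaw -13.687687713383491 ends [ 0.3378 -0.3281  0.1463] [ 0.4683 -0.3598  0.1454] ztop 0.14716724608060577
```

Call:
{"api": "play_rows", "payload": {
  "steps": [
    [[1,0,0,0.012,0],[1,0,0,0.027,0],[1,0,0,0.042,0],[1,0,0,0.055,0],[1,0,0,0.064,0],[1,0,0,0.069,0],[1,0,0,0.069,0],[1,0,0,0.069,0]]
  ]
}}

```text
t: 3.15
tcp_pos: [0.4215, -0.3491, 0.1169]
orientation: [3.119, -0.375, 0.001]
contact_force: [-0.4, -0.4, 0.4]
finger_gap: 1.001
finger_force: 0.0
```

Call:
{"api": "play_rows", "payload": {
  "steps": [
    [[0.6,0,0,0,0],[0.3,0,0,0,0],[0,0,0,0,0],[0,0,0,0,0],[0,0,0,0,0],[0,0,0,0,0],[0,0,0,0,0],[0,0,0,0,0]]
  ],
  "newtons": 60
}}

```text
t: 3.82
tcp_pos: [0.4212, -0.3488, 0.1165]
orientation: [3.119, -0.375, 0.0]
contact_force: [0.9, 0.3, 0.4]
finger_gap: 0.472
finger_force: 0.0
```

Call:
{"api": "play_rows", "payload": {
  "steps": [
    [[0,0,0,0,0],[0,0,0,0,0],[0,0,0,0,0],[0,0,0,0,0],[0,0,0,0,0],[0,0,0,0,0],[0,0,0,0,0],[0,0,0,0,0]]
  ]
}}

```text
t: 4.48
tcp_pos: [0.4212, -0.3488, 0.1165]
orientation: [-3.119, 0.375, 0.0]
contact_force: [-0.8, 0.3, 0.1]
finger_gap: 0.189
finger_force: 60.0
```

Call:
{"api": "play_rows", "payload": {
  "steps": [
    [[0,0,0,-0.005,0],[0,0,0,-0.015,0],[0,0,0,-0.035,0],[0,0,0,-0.06,0],[0,0,0,-0.09,0],[0,0,0,-0.12,0],[0,0,0,-0.145,0],[0,0,0,-0.155,0]]
  ]
}}

```text
t: 5.15
tcp_pos: [0.4225, -0.3501, 0.2759]
orientation: [3.116, -0.375, 0.009]
contact_force: [0.6, -0.3, -1.3]
finger_gap: 0.19
finger_force: 60.0
```

Run:
```python
from h import *
s=read_state(); p=np.array(s["tcp_pos"]);R=cv2.Rodrigues(np.array(s["orientation"]))[0]
print(s["t"],p,np.degrees(np.arctan2(R[1,0],R[0,0])),s["contact_force"],s["finger_gap"])
y=np.radians(-13.7);R=np.array([[np.cos(y),np.sin(y),0],[np.sin(y),-np.cos(y),0],[0,0,-1]])
print(R.T@(np.array([.567,.0735,.2706])-np.array([.4210,-.3482,.2706])))
```

```text
5.15 [ 0.42250021 -0.35012777  0.27587363] -13.721094718591166 [ 0.57645478 -0.34568912 -1.29561579] 0.19026253168414933
[ 0.04197153 -0.44428063  0.        ]
```

Call:
{"api": "play_rows", "payload": {
  "steps": [
    [[0,0.002,-0.015,0,0],[0,0.005,-0.045,0,0],[0,0.008,-0.075,0,0],[0,0.011,-0.107,0,0],[0,0.014,-0.139,0,0],[0,0.017,-0.17,0,0],[0,0.019,-0.2,0,0],[0,0.021,-0.222,0,0]]
  ]
}}

```text
t: 5.82
tcp_pos: [0.4943, -0.1347, 0.271]
orientation: [-3.118, 0.371, 0.002]
contact_force: [-0.2, -0.1, -1.7]
finger_gap: 0.188
finger_force: 60.0
```

Call:
{"api": "play_rows", "payload": {
  "steps": [
    [[0,0.003,-0.03,0,-0.04],[0,0.006,-0.06,0,-0.08],[0,0.009,-0.09,0,-0.13],[0,0.012,-0.12,0,-0.18],[0,0.015,-0.15,0,-0.23],[0,0.018,-0.18,0,-0.28],[0,0.02,-0.21,0,-0.311],[0,0.021,-0.222,0,-0.311]]
  ]
}}

```text
t: 6.48
tcp_pos: [0.5674, 0.0781, 0.2708]
orientation: [-3.136, -0.123, 0.001]
contact_force: [-0.1, 1.0, -0.5]
finger_gap: 0.186
finger_force: 60.0
```

```bash
python3 d.py w3 gate_flange upstand_top hook_grip
```

```text
6.4833 [0.5674 0.0781 0.2708] [-0.0917  1.0306 -0.5073] 0.18583233678506986 [-0.198   0.4488  0.0214  1.6531 -0.0145  1.0399 -1.6638]
[[ 0.9969  0.0783 -0.0007]
 [ 0.0783 -0.9969  0.0031]
 [-0.0005 -0.0031 -1.    ]]
gate_flange 0.71 [115. 285.] [0.6517 0.0824 0.2908] [0.6551 0.0807 0.137 ]
upstand_top 0.78 [236. 390.] [ 0.4873 -0.1059 -0.0008] [ 0.5365 -0.0477  0.137 ]
hook_grip 0.85 [271. 280.] [0.5691 0.0786 0.3006] [0.4822 0.0725 0.137 ]
wrist 1675 mean [0.5643 0.078  0.299 ] dir [ 0.9965  0.082  -0.0153] yaw 4.703330990249188 ends [0.4796 0.071  0.3003] [0.6159 0.0822 0.2982] ztop 0.29995911482594195
```

View pics/w3.png

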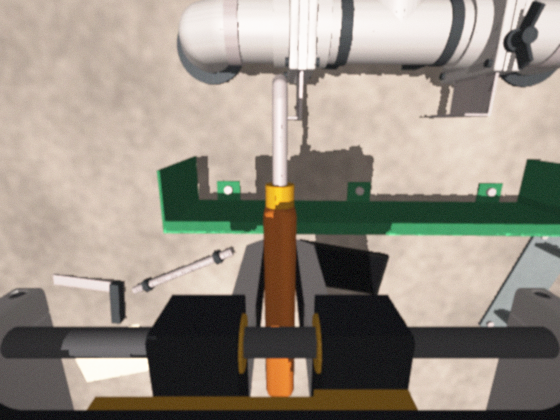

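The picture shows the rod (col 280, bend at row 75) in line over the target flange (row ~118, cols 280–300), plate at col 300. Let me put numbers on it.

```bash
cat > e.py <<'E'
from h import *
import sys
np.set_printoptions(precision=4,suppress=True)
c=cam("wrist");D=np.load(f"pics/{sys.argv[1]}.npy")
v,u=np.nonzero(D>0);K,R,t=c;P=((np.linalg.inv(K)@np.stack([u,v,np.ones_like(u)]))*D[v,u]).T;P=(P-t)@R
def sel(x0,x1,y0,y1,z0,z1): return P[(P[:,0]>x0)&(P[:,0]<x1)&(P[:,1]>y0)&(P[:,1]<y1)&(P[:,2]>z0)&(P[:,2]<z1)]
r=sel(.6,.75,.04,.13,.22,.32); print("rod",len(r),r.min(0),r.max(0))
for x in np.arange(.63,.70,.01):
    w=r[abs(r[:,0]-x)<.003]
    if len(w): print(x,w[:,1].min(),w[:,1].max(),w[:,2].max())
g=sel(.57,.698,.04,.1,.108,.126); print("plate top",len(g)); print(g[np.argsort(g[:,0])][::max(1,len(g)//12)])
g=sel(.6,.70,-.17,-.09,.108,.126); print("plate2 top",len(g)); print(g[np.argsort(g[:,0])][::max(1,len(g)//16)])
h=sel(.69,.76,.03,.09,.128,.137); print("housing top",h.min(0),h.max(0))
u_=sel(.5,.56,.05,.15,.13,.15); print("upstand",u_.min(0),u_.max(0))
E
python3 e.py w3
```

```text
rod 2623 [0.6    0.0652 0.2779] [0.6716 0.0827 0.3016]
0.63 0.0722027936592359 0.08003946780867846 0.2941513870800852
0.64 0.07266015717455218 0.08064139947278343 0.2939038718431448
0.65 0.07316953501585786 0.08128298350855573 0.2940257203541534
0.66 0.07398142802557982 0.08196886785205916 0.2936804757426799
0.67 0.0751565294492282 0.08244633535946048 0.28892826204138405
plate top 210
[[0.651  0.0681 0.1169]
 [0.6522 0.065  0.118 ]
 [0.6535 0.0619 0.1172]
 [0.657  0.0558 0.1172]
 [0.6629 0.0574 0.1173]
 [0.668  0.0557 0.117 ]
 [0.6738 0.0574 0.1179]
 [0.6796 0.0588 0.1166]
 [0.6844 0.0573 0.1182]
 [0.6884 0.0576 0.1171]
 [0.6929 0.0596 0.1107]
 [0.6969 0.0584 0.1171]
 [0.6979 0.0648 0.12  ]]
plate2 top 368
[[ 0.6673 -0.1179  0.1124]
 [ 0.6683 -0.118   0.112 ]
 [ 0.669  -0.1442  0.1183]
 [ 0.6697 -0.1395  0.1186]
 [ 0.6706 -0.1223  0.1164]
 [ 0.6721 -0.1427  0.1112]
 [ 0.6751 -0.1421  0.1142]
 [ 0.6773 -0.1412  0.1082]
 [ 0.68   -0.1415  0.1162]
 [ 0.6822 -0.1418  0.1134]
 [ 0.6849 -0.1415  0.1174]
 [ 0.6873 -0.1408  0.1112]
 [ 0.6898 -0.1419  0.118 ]
 [ 0.6922 -0.1404  0.1115]
 [ 0.6947 -0.1404  0.1167]
 [ 0.6974 -0.1383  0.1171]]
housing top [0.6977 0.0426 0.1281] [0.758  0.0749 0.1335]
upstand [0.5239 0.0501 0.1354] [0.5434 0.15   0.1417]
```

The wrist frame was taken while the arm was still settling (5 mm in y), which explains the y offset. Corrected, the plate is at y≈0.063, flange 0.064–0.091, and the leg at (0.668, 0.081). I'll shift back 5 mm and descend.

Call:
{"api": "play_rows", "payload": {
  "steps": [
    [[0,0.005,0,0.01,0],[0,0.005,0,0.02,0],[0,0.005,0,0.03,0],[0,0.005,0,0.04,0],[0,0.005,0,0.045,0],[0,0.005,0,0.045,0],[0,0.005,0,0.045,0],[0,0.005,0,0.045,0]]
  ]
}}

```text
t: 7.35
tcp_pos: [0.5726, 0.073, 0.2268]
orientation: [-3.139, -0.113, -0.001]
contact_force: [0.8, 0.3, -1.8]
finger_gap: 0.189
finger_force: 60.0
```

```bash
python3 - <<'E'
from h import *
s=read_state();print(s["t"],s["tcp_pos"],s["orientation"],s["contact_force"])
a,D=grab_frame("scene");b,_=grab_frame("top")
cv2.imwrite("pics/crop2.png",np.hstack([cv2.resize(a[160:310,180:340],(430,403),interpolation=2),cv2.resize(b[80:230,190:320],(349,403),interpolation=2)]))
E
cp pics/w3.npy pics/x.npy; python3 d.py w4 gate_flange | head -8; python3 e.py w4
```

```text
7.35 [0.57255268 0.07298104 0.22679013] [-3.13948270e+00 -1.12637577e-01 -1.17143940e-03] [ 0.8441      0.26219544 -1.76250267]
7.45 [0.5727 0.0731 0.227 ] [ 0.7518  0.4265 -1.8521] 0.18715726778251449 [-0.191   0.4981  0.0235  1.7018 -0.0139  0.9407 -1.661 ]
[[ 0.9974  0.0719  0.0012]
 [ 0.0719 -0.9974  0.0002]
 [ 0.0012 -0.0001 -1.    ]]
gate_flange 0.57 [120. 277.] [0.6544 0.0809 0.2487] [0.6553 0.082  0.137 ]
wrist 4577 mean [0.5614 0.0727 0.2563] dir [ 0.9974  0.0713 -0.0083] yaw 4.088373144772183 ends [0.4852 0.0673 0.2569] [0.6211 0.077  0.2558] ztop 0.25756974526470255
rod 2991 [0.6    0.0667 0.2352] [0.6775 0.085  0.258 ]
0.63 0.07398649380009072 0.08194682964002907 0.2500384118646869
0.64 0.07478064557718773 0.0825197468993938 0.25118714213094084
0.65 0.07497068634476398 0.0832115591373664 0.2499332153644273
0.66 0.07578693677369674 0.08385313882137385 0.25039237636270306
0.67 0.07656534522725293 0.08467427328647821 0.24841347676066994
0.68 0.0792527739885733 0.08138545377671615 0.23579989621903122
plate top 228
[[0.6511 0.0891 0.1165]
 [0.653  0.0631 0.1161]
 [0.6544 0.0679 0.1163]
 [0.6583 0.0636 0.1168]
 [0.6627 0.064  0.1167]
 [0.6671 0.0644 0.1169]
 [0.6713 0.0657 0.1167]
 [0.6764 0.0653 0.1174]
 [0.6822 0.0676 0.1171]
 [0.6864 0.0662 0.118 ]
 [0.6899 0.0655 0.1172]
 [0.6938 0.0668 0.118 ]]
plate2 top 437
[[ 0.6699 -0.1089  0.1172]
 [ 0.6709 -0.1229  0.1156]
 [ 0.6717 -0.1083  0.1117]
 [ 0.6723 -0.1307  0.116 ]
 [ 0.6731 -0.1291  0.1179]
 [ 0.6743 -0.1337  0.1164]
 [ 0.677  -0.1341  0.1172]
 [ 0.6795 -0.1319  0.1166]
 [ 0.6814 -0.1341  0.1155]
 [ 0.684  -0.1324  0.1143]
 [ 0.6864 -0.1332  0.1184]
 [ 0.6884 -0.1352  0.1162]
 [ 0.6908 -0.1312  0.1145]
 [ 0.6929 -0.132   0.1113]
 [ 0.6951 -0.1316  0.1146]
 [ 0.6975 -0.1313  0.108 ]
 [ 0.6994 -0.1311  0.1137]]
housing top [0.6985 0.0525 0.128 ] [0.7488 0.0846 0.1338]
upstand [0.5241 0.0942 0.136 ] [0.5424 0.15   0.1415]
```

View pics/crop2.png

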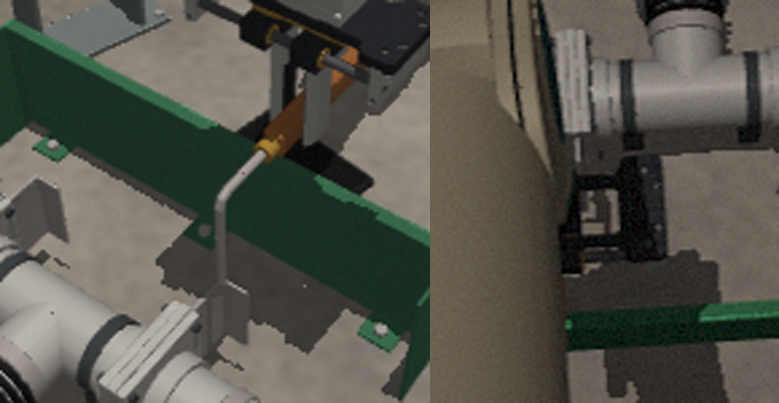

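The crop shows the leg (col 222, end at row ~285) above the space between flange and housing, clear of the plate. I'll go down 72 mm.

Call:
{"api": "play_rows", "payload": {
  "steps": [
    [[0,0,0,0.008,0],[0,0,0,0.018,0],[0,0,0,0.028,0],[0,0,0,0.04,0],[0,0,0,0.052,0],[0,0,0,0.062,0],[0,0,0,0.069,0],[0,0,0,0.072,0]]
  ]
}}

```text
t: 8.22
tcp_pos: [0.5713, 0.0728, 0.1528]
orientation: [3.139, 0.113, -0.004]
contact_force: [-1.3, -1.2, -1.8]
finger_gap: 0.187
finger_force: 60.0
```

Call:
{"api": "play_rows", "payload": {
  "steps": [
    [[0,0,0,0,0],[0,0,0,0,0],[0,0,0,0,0],[0,0,0,0,0],[0,0,0,0,0],[0,0,0,0,0],[0,0,0,0,0],[0,0,0,0,0]]
  ]
}}

```text
t: 8.88
tcp_pos: [0.5723, 0.0729, 0.1546]
orientation: [-3.14, -0.113, -0.0]
contact_force: [-0.6, -0.4, -1.6]
finger_gap: 0.188
finger_force: 60.0
```

Run:
```python
from h import *
s=read_state();print(s["t"],s["tcp_pos"],s["orientation"],s["contact_force"],s["torque"])
a,D=grab_frame("scene")
cv2.imwrite("pics/crop3.png",cv2.resize(a[180:320,190:330],(600,600),interpolation=2))
```

```text
8.8833 [0.57228627 0.07293116 0.15462577] [-3.13956369e+00 -1.12719600e-01 -4.11074770e-04] [-0.60822545 -0.41991648 -1.61078187] [ 0.00757494  0.08440913 -0.04287552]
```

View pics/crop3.png

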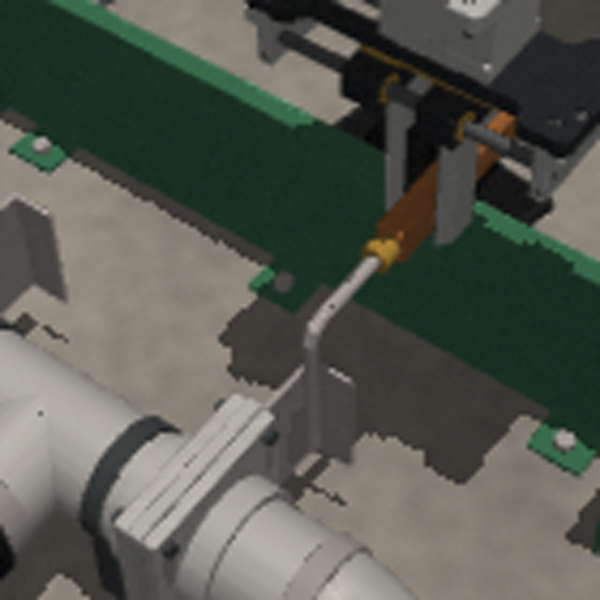

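The leg is in the pocket behind the flange (crop cols 305–320, rows 330–450), beside the plate, and the fingers clear the upstand. Now I approach the flange.

Call:
{"api": "play_rows", "payload": {
  "steps": [
    [[0,-0.002,0,0,0],[0,-0.004,0,0,0],[0,-0.006,0,0,0],[0,-0.008,0,0,0],[0,-0.0095,0,0,0],[0,-0.011,0,0,0],[0,-0.012,0,0,0],[0,-0.012,0,0,0]]
  ]
}}

```text
t: 9.6
tcp_pos: [0.56, 0.0721, 0.1545]
orientation: [3.14, 0.113, -0.0]
contact_force: [-0.2, -0.2, -1.9]
finger_gap: 0.193
finger_force: 60.0
```

Call:
{"api": "play_rows", "payload": {
  "steps": [
    [[0,-0.001,0,0,0],[0,-0.002,0,0,0],[0,-0.003,0,0,0],[0,-0.004,0,0,0],[0,-0.005,0,0,0],[0,-0.006,0,0,0],[0,-0.007,0,0,0],[0,-0.008,0,0,0]]
  ]
}}

```text
t: 10.27
tcp_pos: [0.5526, 0.0716, 0.1546]
orientation: [-3.139, -0.113, -0.001]
contact_force: [2.2, -0.1, -2.6]
finger_gap: 0.185
finger_force: 60.0
```

Call:
{"api": "play_rows", "payload": {
  "steps": [
    [[0,-0.001,0,0,0],[0,-0.002,0,0,0],[0,-0.003,0,0,0],[0,-0.004,0,0,0],[0,-0.005,0,0,0],[0,-0.006,0,0,0],[0,-0.007,0,0,0],[0,-0.008,0,0,0]]
  ]
}}

```text
t: 10.93
tcp_pos: [0.5443, 0.071, 0.1546]
orientation: [-3.14, -0.113, -0.0]
contact_force: [3.0, -0.7, -2.1]
finger_gap: 0.185
finger_force: 60.0
```

```bash
cat > f.py <<'E'
from h import *
np.set_printoptions(precision=4,suppress=True)
F=[];
s=read_state();print(s["t"],s["tcp_pos"],s["contact_force"],s["torque"])
n="scene";c=cam(n);im,D=grab_frame(n)
v,u=np.nonzero(D>0);K,R,t=c;P=((np.linalg.inv(K)@np.stack([u,v,np.ones_like(u)]))*D[v,u]).T;P=(P-t)@R
g=P[(P[:,0]>.56)&(P[:,0]<.66)&(P[:,1]>.083)&(P[:,1]<.09)&(P[:,2]>.06)&(P[:,2]<.112)]
print("flange x",np.median(g,0),len(g))
print(read_state()["contact_force"])
E
python3 f.py
```

```text
10.9333 [0.5443 0.071  0.1546] [ 2.9513 -0.6777 -2.1139] [ 0.1159 -0.5697 -0.0266]
flange x [0.6408 0.0867 0.0875] 39
[ 1.2556  0.0145 -1.9082]
```

Call:
{"api": "play_rows", "payload": {
  "steps": [
    [[0,-0.001,0,0,0],[0,-0.002,0,0,0],[0,-0.003,0,0,0],[0,-0.004,0,0,0],[0,-0.005,0,0,0],[0,-0.006,0,0,0],[0,-0.007,0,0,0],[0,-0.008,0,0,0]]
  ]
}}

```text
t: 11.65
tcp_pos: [0.5363, 0.0704, 0.1545]
orientation: [-3.14, -0.113, -0.0]
contact_force: [2.7, 0.2, -1.8]
finger_gap: 0.19
finger_force: 60.0
```

Call:
{"api": "play_rows", "payload": {
  "steps": [
    [[0,-0.001,0,0,0],[0,-0.002,0,0,0],[0,-0.003,0,0,0],[0,-0.004,0,0,0],[0,-0.005,0,0,0],[0,-0.006,0,0,0],[0,-0.007,0,0,0],[0,-0.008,0,0,0]]
  ]
}}

```text
t: 12.32
tcp_pos: [0.5282, 0.0698, 0.1545]
orientation: [-3.14, -0.113, -0.0]
contact_force: [2.6, 0.9, -2.4]
finger_gap: 0.182
finger_force: 60.0
```

```bash
python3 f.py; sed -e 's/im,D=grab_frame(n)/D=np.load("pics\/scene0.npy")/' f.py > f0.py; python3 f0.py
```

```text
12.3167 [0.5282 0.0698 0.1545] [ 2.5593  0.8818 -2.4052] [ 0.0756 -0.6468 -0.042 ]
flange x [0.6246 0.0856 0.0852] 27
[ 1.461   0.5568 -0.4693]
12.3667 [0.528  0.0698 0.1545] [ 1.461   0.5568 -0.4693] [ 0.0636 -0.6429  0.007 ]
flange x [0.6539 0.0879 0.0866] 45
[ 1.461   0.5568 -0.4693]
```

Call:
{"api": "play_rows", "payload": {
  "steps": [
    [[0,-0.001,0,0,0],[0,-0.002,0,0,0],[0,-0.003,0,0,0],[0,-0.004,0,0,0],[0,-0.005,0,0,0],[0,-0.006,0,0,0],[0,-0.006,0,0,0],[0,-0.006,0,0,0]]
  ]
}}

```text
t: 13.03
tcp_pos: [0.5221, 0.0693, 0.1545]
orientation: [3.14, 0.113, -0.001]
contact_force: [1.1, 0.0, -0.5]
finger_gap: 0.187
finger_force: 60.0
```

Call:
{"api": "play_rows", "payload": {
  "steps": [
    [[0,-0.0004,0,0,0],[0,-0.0008,0,0,0],[0,-0.0012,0,0,0],[0,-0.0016,0,0,0],[0,-0.002,0,0,0],[0,-0.0024,0,0,0],[0,-0.0024,0,0,0],[0,-0.0024,0,0,0]]
  ]
}}

```text
t: 13.7
tcp_pos: [0.5199, 0.0692, 0.1545]
orientation: [3.14, 0.113, -0.0]
contact_force: [2.4, -0.6, -1.0]
finger_gap: 0.187
finger_force: 60.0
```

Call:
{"api": "play_rows", "payload": {
  "steps": [
    [[0,-0.0004,0,0,0],[0,-0.0008,0,0,0],[0,-0.0012,0,0,0],[0,-0.0016,0,0,0],[0,-0.002,0,0,0],[0,-0.0024,0,0,0],[0,-0.0024,0,0,0],[0,-0.0024,0,0,0]]
  ]
}}

```text
t: 14.37
tcp_pos: [0.5174, 0.069, 0.1545]
orientation: [3.14, 0.113, -0.0]
contact_force: [2.0, 0.2, -1.5]
finger_gap: 0.184
finger_force: 60.0
```

Call:
{"api": "play_rows", "payload": {
  "steps": [
    [[0,-0.0004,0,0,0],[0,-0.0008,0,0,0],[0,-0.0012,0,0,0],[0,-0.0016,0,0,0],[0,-0.002,0,0,0],[0,-0.0024,0,0,0],[0,-0.0024,0,0,0],[0,-0.0024,0,0,0]]
  ]
}}

```text
t: 15.03
tcp_pos: [0.515, 0.0688, 0.1545]
orientation: [3.14, 0.113, -0.0]
contact_force: [1.9, 0.1, -0.6]
finger_gap: 0.189
finger_force: 60.0
```

Call:
{"api": "play_rows", "payload": {
  "steps": [
    [[0,-0.0004,0,0,0],[0,-0.0008,0,0,0],[0,-0.0012,0,0,0],[0,-0.0016,0,0,0],[0,-0.002,0,0,0],[0,-0.0024,0,0,0],[0,-0.0024,0,0,0],[0,-0.0024,0,0,0]]
  ]
}}

```text
t: 15.7
tcp_pos: [0.5137, 0.0687, 0.1545]
orientation: [-3.139, -0.113, -0.003]
contact_force: [5.6, 0.6, -3.8]
finger_gap: 0.185
finger_force: 60.0
```

```bash
python3 f.py; python3 -c "
from h import *
s=read_state();print(s['tcp_pos'],s['contact_force'],s['torque'])"
```

```text
15.7 [0.5137 0.0687 0.1545] [ 5.5684  0.5704 -3.8339] [ 0.1632 -1.1994 -0.0176]
flange x [0.6097 0.0856 0.0841] 29
[ 4.6329  0.6352 -4.231 ]
[0.51368198 0.06875009 0.15449873] [ 4.63290076  0.63517196 -4.23095205] [ 0.07923355 -1.21402546 -0.03397395]
```

Call:
{"api": "play_rows", "payload": {
  "steps": [
    [[0,-0.0003,0,0,0],[0,-0.0006,0,0,0],[0,-0.0009,0,0,0],[0,-0.0012,0,0,0],[0,-0.0012,0,0,0],[0,-0.0012,0,0,0],[0,-0.0012,0,0,0],[0,-0.0012,0,0,0]]
  ]
}}

```text
t: 16.42
tcp_pos: [0.5136, 0.0687, 0.1546]
orientation: [-3.139, -0.112, -0.006]
contact_force: [7.5, 0.3, -7.4]
finger_gap: 0.186
finger_force: 60.0
```

```bash
python3 f.py
```

```text
16.4167 [0.5136 0.0687 0.1546] [ 7.546   0.292  -7.4178] [ 0.1363 -1.6216 -0.0104]
flange x [0.6096 0.0853 0.0849] 26
[ 7.7716  0.6675 -6.8287]
```

The flange is firm (no movement with 3 N more) at about 7.5 N. Hold.

Call:
{"api": "play_rows", "payload": {
  "steps": [
    [[0,0,0,0,0],[0,0,0,0,0],[0,0,0,0,0],[0,0,0,0,0],[0,0,0,0,0],[0,0,0,0,0],[0,0,0,0,0],[0,0,0,0,0]]
  ]
}}

```text
t: 17.13
tcp_pos: [0.5136, 0.0687, 0.1545]
orientation: [-3.139, -0.113, -0.006]
contact_force: [6.5, 0.1, -7.0]
finger_gap: 0.185
finger_force: 60.0
```

Call:
{"api": "play_rows", "payload": {
  "steps": [
    [[0,0,0,0,0],[0,0,0,0,0],[0,0,0,0,0],[0,0,0,0,0],[0,0,0,0,0],[0,0,0,0,0],[0,0,0,0,0],[0,0,0,0,0]]
  ]
}}

```text
t: 17.8
tcp_pos: [0.5136, 0.0687, 0.1545]
orientation: [-3.139, -0.113, -0.006]
contact_force: [6.7, 1.0, -6.8]
finger_gap: 0.188
finger_force: 60.0
```

Call:
{"api": "play_rows", "payload": {
  "steps": [
    [[0,0.001,0,0,0],[0,0.002,0,0,0],[0,0.003,0,0,0],[0,0.005,0,0,0],[0,0.008,0,0,0],[0,0.012,0,0,0],[0,0.015,0,0,0],[0,0.016,0,0,0]]
  ]
}}

```text
t: 18.47
tcp_pos: [0.5278, 0.0697, 0.1543]
orientation: [3.139, 0.113, -0.001]
contact_force: [-0.4, -1.2, -2.3]
finger_gap: 0.186
finger_force: 60.0
```

```bash
python3 f.py
```

```text
18.4667 [0.5278 0.0697 0.1543] [-0.3913 -1.1505 -2.3126] [ 0.0149  0.0181 -0.0147]
flange x [0.6098 0.0856 0.0862] 29
[ 0.4517  0.3341 -1.9251]
```

Call:
{"api": "play_rows", "payload": {
  "steps": [
    [[0,0,0,-0.008,0],[0,0,0,-0.02,0],[0,0,0,-0.037,0],[0,0,0,-0.056,0],[0,0,0,-0.076,0],[0,0,0,-0.096,0],[0,0,0,-0.11,0],[0,0,0,-0.117,0]]
  ]
}}

```text
t: 19.18
tcp_pos: [0.5283, 0.0698, 0.2741]
orientation: [-3.139, -0.113, -0.005]
contact_force: [-0.3, -0.0, -1.7]
finger_gap: 0.191
finger_force: 60.0
```

Call:
{"api": "play_rows", "payload": {
  "steps": [
    [[0,-0.004,0.012,0,0],[0,-0.012,0.036,0,0],[0,-0.021,0.064,0,0],[0,-0.031,0.094,0,0],[0,-0.041,0.124,0,0],[0,-0.051,0.154,0,0],[0,-0.06,0.182,0,0],[0,-0.068,0.205,0,0]]
  ]
}}

```text
t: 19.85
tcp_pos: [0.4719, -0.1428, 0.2705]
orientation: [3.139, 0.109, -0.004]
contact_force: [-0.1, -0.4, -2.5]
finger_gap: 0.186
finger_force: 60.0
```

Call:
{"api": "play_rows", "payload": {
  "steps": [
    [[0,-0.01,0.03,0,0.04],[0,-0.02,0.06,0,0.09],[0,-0.03,0.09,0,0.14],[0,-0.04,0.12,0,0.19],[0,-0.05,0.15,0,0.24],[0,-0.058,0.175,0,0.28],[0,-0.064,0.195,0,0.311],[0,-0.0681,0.2051,0,0.311]]
  ]
}}

```text
t: 20.52
tcp_pos: [0.4182, -0.3524, 0.2704]
orientation: [3.117, -0.383, -0.004]
contact_force: [-0.0, -0.3, -1.7]
finger_gap: 0.187
finger_force: 60.0
```

Call:
{"api": "play_rows", "payload": {
  "steps": [
    [[0,0,0,0.01,0],[0,0,0,0.025,0],[0,0,0,0.045,0],[0,0,0,0.065,0],[0,0,0,0.08,0],[0,0,0,0.09,0],[0,0,0,0.09,0],[0,0,0,0.09,0]]
  ]
}}

```text
t: 21.18
tcp_pos: [0.4212, -0.3479, 0.181]
orientation: [-3.118, 0.372, 0.002]
contact_force: [0.2, -0.1, -1.2]
finger_gap: 0.188
finger_force: 60.0
```

```bash
python3 d.py w5 rest_seat hook_grip
python3 - <<'E'
from h import *
s=read_state();print(s["tcp_pos"],s["contact_force"],s["torque"])
E
```

```text
21.1833 [ 0.4212 -0.3479  0.181 ] [ 0.1695 -0.0892 -1.226 ] 0.18827091337657315 [ 0.5094  0.5176  0.1935  1.839  -0.1338  0.7991 -1.0367]
[[ 0.9719 -0.2355 -0.0009]
 [-0.2355 -0.9719  0.0013]
 [-0.0012 -0.0011 -1.    ]]
hook_grip 0.82 [272. 281.] [ 0.4225 -0.3487  0.2108] [ 0.3841 -0.3396  0.137 ]
wrist 4599 mean [ 0.4107 -0.3452  0.2114] dir [ 0.9714 -0.2361  0.0261] yaw -13.662017955990509 ends [ 0.3356 -0.3269  0.2094] [ 0.4679 -0.3591  0.213 ] ztop 0.21167970278267925
[ 0.42190769 -0.34926001  0.18239373] [ 0.93176762  0.32272238 -1.93930725] [0.03987552 0.02214807 0.01516254]
```

View pics/w5.png

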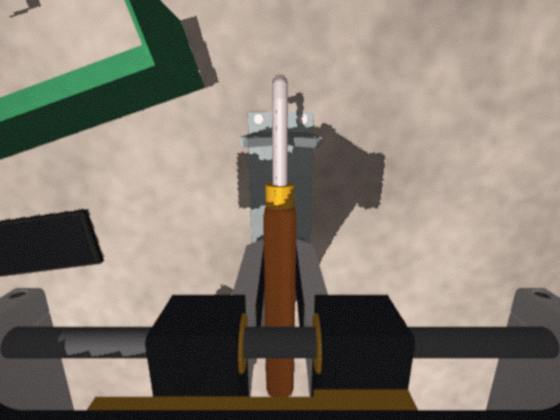

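The picture shows the hook centred over the rest's notch plates (rod col 280, rest cols 245–315). I'll lower it.

Call:
{"api": "play_rows", "payload": {
  "steps": [
    [[0,0,0,0.01,0],[0,0,0,0.02,0],[0,0,0,0.03,0],[0,0,0,0.04,0],[0,0,0,0.048,0],[0,0,0,0.055,0],[0,0,0,0.055,0],[0,0,0,0.055,0]]
  ]
}}

```text
t: 22.0
tcp_pos: [0.4209, -0.3489, 0.1259]
orientation: [-3.119, 0.375, 0.001]
contact_force: [0.1, -0.1, -1.0]
finger_gap: 0.189
finger_force: 60.0
```

Call:
{"api": "play_rows", "payload": {
  "steps": [
    [[0,0,0,0.002,0],[0,0,0,0.004,0],[0,0,0,0.006,0],[0,0,0,0.008,0],[0,0,0,0.009,0],[0,0,0,0.009,0],[0,0,0,0.009,0],[0,0,0,0.009,0]]
  ]
}}

```text
t: 22.67
tcp_pos: [0.4213, -0.3491, 0.1175]
orientation: [3.119, -0.375, 0.0]
contact_force: [1.0, -0.1, -1.9]
finger_gap: 0.186
finger_force: 60.0
```

Call:
{"api": "play_rows", "payload": {
  "steps": [
    [[0,0,0,0.001,0],[0,0,0,0.001,0],[0.22,0,0,0.001,0],[0.25,0,0,0.001,0],[0.3,0,0,0.001,0],[0.4,0,0,0.001,0],[0.6,0,0,0.001,0],[0.8,0,0,0.001,0]]
  ]
}}

```text
t: 23.33
tcp_pos: [0.4213, -0.3491, 0.1165]
orientation: [3.119, -0.375, 0.0]
contact_force: [0.8, -0.1, -0.2]
finger_gap: 0.478
finger_force: 0.0
```

Call:
{"api": "play_rows", "payload": {
  "steps": [
    [[1,0,0,0,0],[1,0,0,0,0],[1,0,0,0,0],[1,0,0,0,0],[1,0,0,0,0],[1,0,0,0,0],[1,0,0,0,0],[1,0,0,0,0]]
  ]
}}

```text
t: 24.0
tcp_pos: [0.4212, -0.3491, 0.1165]
orientation: [-3.119, 0.375, -0.0]
contact_force: [-0.1, -0.2, -0.4]
finger_gap: 0.994
finger_force: 0.0
```

Call:
{"api": "play_rows", "payload": {
  "steps": [
    [[1,0,0,-0.008,0],[1,0,0,-0.02,0],[1,0,0,-0.04,0],[1,0,0,-0.06,0],[1,0,0,-0.085,0],[1,0,0,-0.11,0],[1,0,0,-0.13,0],[1,0,0,-0.14,0]]
  ]
}}

```text
t: 24.67
tcp_pos: [0.4221, -0.35, 0.2598]
orientation: [3.117, -0.375, 0.006]
contact_force: [0.4, -0.6, -0.3]
finger_gap: 0.998
finger_force: 0.0
```

Call:
{"api": "play_rows", "payload": {
  "steps": [
    [[1,0,0,0,0],[1,0,0,0,0],[1,0,0,0,0],[1,0,0,0,0],[1,0,0,0,0],[1,0,0,0,0],[1,0,0,0,0],[1,0,0,0,0]]
  ]
}}

```text
t: 25.33
tcp_pos: [0.4211, -0.349, 0.2562]
orientation: [-3.119, 0.375, 0.001]
contact_force: [-1.2, -0.2, 0.3]
finger_gap: 0.998
finger_force: 0.0
```

```bash
python3 d.py w6 hook_grip rest_seat; python3 f.py; python3 -c "
from h import *
a,_=grab_frame('scene');cv2.imwrite('pics/s9.png',a)"
```

```text
25.3333 [ 0.4211 -0.349   0.2562] [-1.1799 -0.2008  0.3476] 0.9984663697350776 [ 0.4927  0.4305  0.2162  1.7459 -0.1081  0.9774 -1.0598]
[[ 0.9715 -0.237  -0.0005]
 [-0.237  -0.9715  0.0003]
 [-0.0005 -0.0002 -1.    ]]
hook_grip 0.59 [207. 282.] [ 0.4199 -0.3512  0.1463] [ 0.4173 -0.3506  0.137 ]
rest_seat 0.97 [207. 278.] [ 0.4205 -0.3469  0.1468] [ 0.4178 -0.3461  0.137 ]
rest_seat 0.63 [227.  76.] [ 0.4254 -0.0327  0.0102] [ 0.4476 -0.1329  0.137 ]
wrist 1793 mean [ 0.4012 -0.3439  0.1459] dir [ 0.9711 -0.2386 -0.0075] yaw -13.806930960406753 ends [ 0.3374 -0.3283  0.1464] [ 0.4683 -0.3604  0.1454] ztop 0.14726871225834387
25.4833 [ 0.4212 -0.3491  0.2564] [-0.8381 -0.4982 -0.5069] [ 0.0379  0.0413 -0.0171]
flange x [0.61   0.0858 0.0858] 27
[0.0455 0.365  0.4885]
```

View pics/s9.png

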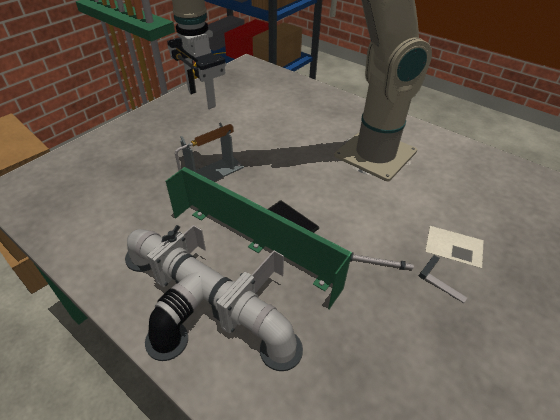

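The hook hangs in its rest at (135, 210), in the same pose as at the start. The slide stands drawn out at (265, 275), and the other gate and the bystanders are unchanged.

```bash
python3 -c "
from bench import sign_off;print(sign_off())"
```

```text
the job is handed in; nothing more can be done
None
```

The slide of the gate without a wing screw is drawn out about 44 mm onto its stop and was held there at about 7 N; the hook is back in its rest, the other gate and bench items look unmoved, and the job is handed in at about 25.5 s.

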